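# Kit up parts for two riveting-press stations

### The job

Make up two kits from the parts standing on the bench: the fork bracket and the short pin go in the two-pocket tray; the roller, the spacer tube and the long pin go in the three-pocket tray, with the roller in the middle pocket and the other two at the ends, either way round. Each part stands upright on the tray floor, as it stands now, in a pocket of its own, and is let go. Leave the cup, the box of rivets and the drill where they are.

Things in the scene. Friction and masses are not known exactly. Their poses are not given: they have to be found in the camera images.
- tray_two: Two-pocket kit tray, dark floor, bright low rim, 92 x 148 mm, fixed. Floor 3 mm thick; rim and dividers 4 mm thick, tops 9 mm above the bench. Pockets 84 mm (x) by 68 mm (y) inside. Origin: centre of its underside, on the bench; y along the row of pockets, z up. Row lies across the robot's front, turned by up to 17 degrees. Pocket centres at y = -36 and +36 mm, x = 0.
- tray_three: Three-pocket kit tray, same make, 92 x 220 mm, fixed. Floor 3 mm thick; rim and dividers 4 mm thick, tops 9 mm above the bench. Pockets 84 mm (x) by 68 mm (y) inside. Origin: centre of its underside, on the bench; y along the row of pockets, z up. Row lies across the robot's front, turned by up to 17 degrees. Pocket centres at y = -72, 0 and +72 mm, x = 0.
- fork_mid (a point): Fork bracket, a steel U with its mouth up: 40 mm across the two cheeks' outer faces (x), 46 mm long (y), 48 mm high; cheeks 7 mm thick, gap of 26 mm between them, base 8 mm thick. Stands on its base, turned by up to 23 degrees. This point: its centre, half-way up (24 mm); z up.
- roller_mid (a point): Roller: black plastic cylinder with a brass bush showing in its top, 46 mm diameter, 40 mm high. Stands upright on the bench at the start; this point is on its axis, half-way up; z is up along the axis.
- spacer_mid (a point): Spacer tube: aluminium tube, 34 mm outer diameter, 24 mm bore, 54 mm high. Stands upright on the bench at the start; this point is on its axis, half-way up; z is up along the axis.
- long_pin_mid (a point): Long pin: dark steel headed pin standing on its head, 76 mm high overall; head 32 mm diameter and 8 mm thick at the bottom, shank 18 mm diameter above. Stands upright on the bench at the start; this point is on its axis, half-way up; z is up along the axis.
- short_pin_mid (a point): Short pin: the same with 42 mm overall height; head 32 mm diameter and 8 mm thick at the bottom, shank 18 mm diameter above. Stands upright on the bench at the start; this point is on its axis, half-way up; z is up along the axis.
- cup: White paper cup, 76 mm diameter, 85 mm high, to one side of the parts; origin at the centre of its underside. A bystander, not part of the job.
- rivet_tin: Small open carton of brass rivets, 90 x 70 x 40 mm, to one side of the parts; origin at the centre of its underside. A bystander, not part of the job.
- drill: Cordless drill lying on its side beyond the trays, about 200 x 165 x 65 mm; origin on the bench under its motor housing. A bystander, not part of the job.
There are look-alikes about, which are no part of the job. Leave any blue look-alike of the tray_two alone.

How it is judged:
By the outcome, as a careful person would: the job done as asked, in the order asked, and still so for the second after the job is handed in, with the robot touching nothing.
It also fails if it takes over 123 s, if anything falls off the work surface, if the arm or the gripper's body presses on something with over 40 N, if the wrist force passes 120 N, or if a joint passes its speed limit or range.

### The arm

A 6-joint arm with a two-finger parallel gripper is mounted at the origin on the work surface. World frame = base frame: x ahead of the robot, y to its left, z up, the work surface at z = 0. Lengths are in mm, angles in rad, forces in N, time in s.
With the tool pointing down it reaches from about 275 to 1000 mm from the base axis. Payload 8.4 kg.
Tool frame: the origin (TCP) lies on the mounting face of the last link; the fingertips stand 173 mm ahead of it and the grasp point (between the pads) lies 155 mm ahead of it; z points along the fingers, y is the direction in which the jaws open and shut (so a half turn about z gives the same grasp; the last joint's range is limited). The gripper opens to 85 mm and grips with 20 to 120 N. Pads are 22 mm wide; open, the fingers measure 114 mm over their backs; the gripper's body (76 mm by 85 mm) begins 54 mm behind the grasp point. The pads swing forward as they close: fully open they stand 13 mm farther back than shut.
Start: joints at [-1.14, 0.353, 1.633, -0, 1.155, -0.002], TCP at [262.133, -567.376, 404.681] pointing down, gripper open.
Joint ranges: [-2.63, 2.63], [-0.92, 2.1], [0.06, 2.66], [-1.3, 4.44], [0, 2.69], [-3.02, 3.02]. Speed limits (rad/s): [2.22, 2.22, 2.79, 3.14, 3.14, 3.14].

### API

Orientations are given as [roll, pitch, yaw] about the fixed x, y, z axes, in that order (R = Rz(yaw) Ry(pitch) Rx(roll)).
In Python, from rig import r, grab_frame, spotter gives the robot as it stands.
- The arm moves only by the tool apply_moves, never from a script. Its argument "motion" is text: rows parted by semicolons, each of 5 numbers parted by spaces: the opening, from -1 (shut) to 1 (fully open), then the shift along the tool's x, y, z as a fraction of full scale, then the turn about the tool's z as a fraction of full scale. In form: hand x y z twist; .... A call has 1 to 20 rows; each row is the pose to reach, as a shift and turn from the pose commanded when the call began, along the tool's axes at that moment, turning the shorter way round; what a row does not reach only later rows make up. Full scale, the value 1, is 1 m for a shift and pi rad for a turn. A row lasts 1/12 s, in which the tool goes at most 41.7 mm and 7.16 degrees, less where a joint would pass 70% of its speed; a pose out of reach is approached as far as the arm can. A call with a number of a shift or a turn outside -1 to 1 is refused whole. A call with a gripper value outside its range is refused whole. The fingers move at their own pace and stop on an object; "squeeze" is the grip in N (left out, the last holds). Time passes only in rows, so rows that repeat a pose let the fingers close. It gives the time, the measured TCP pose, the force and the opening at its end, in the units of the state.
- r.sense(): the state, without advancing time (a new reading comes with each control period).
- grab_frame(name): name is "side" or "top"; returns a dict with "img" (420x560x3 uint8, red, green, blue), "fx", "fy", "cx", "cy" (pixels), "dist_coeffs" ([k1, k2, p1, p2, k3] as OpenCV has them; the pictures are not rectified), "R" (3x3) and "t" (3): a world point X has camera coordinates R X + t. Camera axes: x right, y down, z forward; pixel columns grow to the right and rows downward; lengths in mm; the calibration is good to about 2 mm. A picture is of the moment at which its call begins. There is no depth.
- r.sign_off(): hands the job in, once; it reports no verdict.
Trained networks look in the newest picture that a camera, given by its name, has taken for a name from the list of things; names that differ only in an ending like _2 or _b are one class to them, and where a whole thing is asked for, a point or a joint stands for the part that bears it (a point fixed in the world has none). Each returns a list of dicts, best first, with "conf" (0 to 1); they miss things now and then, are a little off and sometimes report something else, mostly with a low value. They report only what shows in the picture. A call takes as long as a camera call. They do not tell look-alikes from the thing itself.
- spotter.boxes_of(query, camera): "point" ([x, y, z] in mm, in world coordinates, good to about 4 mm: the middle of the surface that is visible of it).
- spotter.place_of(query, camera): "point" ([x, y, z] in mm, in world coordinates, good to about 4 mm: a listed point, or the origin of a listed thing).
The state is a dict: "clock": time; "qpos": joint angles; "qvel": joint speeds; "joint_efforts": joint torques, N m; "eef_pos": TCP position; "tcp_rot": TCP orientation; "contact_force": force on the tool from outside, world axes, zero at the start; "wrist_torque": the same for the moment, N m; "opening": opening from 0.0 (shut) to 1.0 (fully open).
Only numpy, scipy, OpenCV 4.12 (cv2) and the standard library are available. Lean on these libraries where they do the work, as an engineer would, in place of code of your own. Each camera call takes 0.05 s, during which the arm holds its last target.

## Working session

There is one attempt and no reset: what is moved stays moved. The work goes in short steps, Python scripts to look and compute and a tool call to move; the robot and the scene stay as the last step left them, time stands still between calls to the robot, and variables do not carry over. Pictures are saved under pics/ and viewed, and the job is handed in when it is done.

Besides the shell and the picture viewer there is one more tool, called after "Emit:" as a command line: name --argument value ..., lists and objects as JSON in quotes. apply_moves: Moves the arm, as the interface text tells. Its arguments: {"type":"object","properties":{"motion":{"type":"string"},"squeeze":{"type":"number"}},"required":["motion"]}

```bash
ls; mkdir -p pics; python3 - <<'E'
from rig import r, grab_frame, spotter
import cv2
for n in("side","top"):
    f=grab_frame(n); cv2.imwrite(f"pics/{n}0.png",f["img"][:,:,::-1])
    print(n,f["fx"],f["fy"],f["cx"],f["cy"],f["dist_coeffs"],f["R"],f["t"])
    for q in "tray_two tray_three fork_mid roller_mid spacer_mid long_pin_mid short_pin_mid cup rivet_tin drill".split():
        print(q,[([round(v) for v in d["point"]],round(d["conf"],2)) for d in spotter.place_of(q,n)])
print(r.sense())
E
```

```text
pics
side 493.6014840259433 493.6014840259433 285.1936950370161 202.874992957469 [-0.026878  0.        0.        0.        0.      ] [[-0.79083824 -0.61170793  0.0197049 ]
 [-0.42323615  0.52335111 -0.73957743]
 [ 0.4420928  -0.59322594 -0.67278298]] [ 492.4990222   320.30091198 1081.83856807]
tray_two [([796, -202, 1], 0.76), ([614, -160, 1], 0.61)]
tray_three [([615, 190, 4], 0.57)]
fork_mid [([444, 115, 27], 0.56), ([449, -3, 38], 0.46)]
roller_mid [([442, 261, 21], 0.71)]
spacer_mid [([448, -246, 27], 0.71)]
long_pin_mid [([450, -4, 41], 0.69), ([446, -242, 26], 0.58), ([439, 262, 19], 0.15)]
short_pin_mid [([454, -133, 20], 0.63)]
cup [([513, 466, 0], 0.69), ([613, -160, 2], 0.42)]
rivet_tin [([516, -470, -1], 0.83)]
drill [([774, -18, -5], 0.64)]
top 395.82370396051357 395.82370396051357 281.9787233158174 210.25399622820873 [-0.04016334  0.          0.          0.          0.        ] [[ 0.02307286 -0.99960293 -0.01617483]
 [-0.99856587 -0.02226107 -0.04868927]
 [ 0.04830987  0.01727503 -0.998683  ]] [ -21.09610126  603.76700899 1125.15958396]
tray_two [([609, -163, 1], 0.76), 
[... 426 characters left out ...]
0.57)]
{'clock': 1.1, 'qpos': array([-1.14039628e+00,  3.53018350e-01,  1.63334293e+00, -6.81170831e-07,
        1.15519825e+00, -2.38685844e-03]), 'qvel': array([ 3.44370052e-05, -3.36309163e-05,  1.57381933e-03,  1.00999645e-05,
       -1.22967771e-03,  9.76287780e-04]), 'joint_efforts': array([ 1.07769665e-03, -6.05186892e+01, -3.42443454e+01, -6.60817500e-05,
        1.25789316e-03, -1.27163713e-05]), 'eef_pos': array([ 262.1463687 , -567.39914735,  404.69395989]), 'tcp_rot': array([3.14155953e+00, 7.02249831e-07, 4.32787177e-01]), 'contact_force': array([ 0.0718141 ,  0.17342968, -1.02408226]), 'wrist_torque': array([ 0.00316634, -0.04386338,  0.02030018]), 'opening': 1.001229519564837}
```

View pics/top0.png

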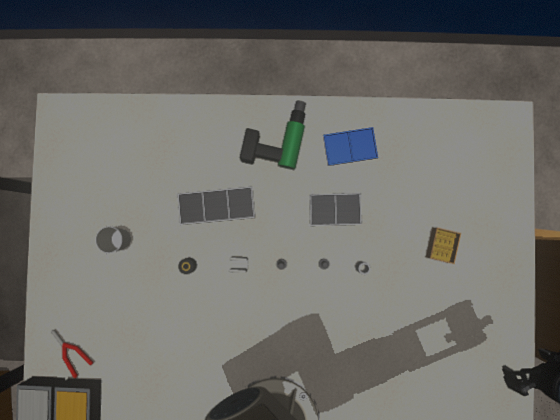

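View pics/side0.png

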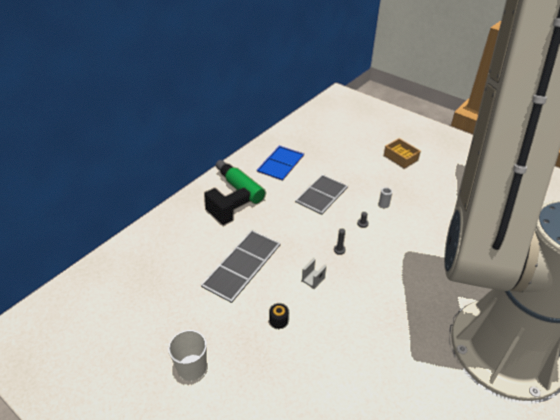

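The top view shows, left to right: roller (187,266), fork (239,264), long pin (281,264), short pin (324,264), spacer (362,267). The trays are at (217,205) and (335,209), and the blue look-alike is at (351,146). Next I'll refine these positions.

```bash
cat > h.py <<'E'
import numpy as np, cv2
def K(f): return np.array([[f["fx"],0,f["cx"]],[0,f["fy"],f["cy"]],[0,0,1.]])
def unproj(f,pts,z):
    p=cv2.undistortPoints(np.array(pts,float).reshape(-1,1,2),K(f),np.array(f["dist_coeffs"])).reshape(-1,2)
    d=np.c_[p,np.ones(len(p))]@np.array(f["R"]); c=-np.array(f["R"]).T@np.array(f["t"])
    return c+d*((z-c[2])/d[:,2])[:,None]
def proj(f,X):
    rv,_=cv2.Rodrigues(np.array(f["R"],float))
    return cv2.projectPoints(np.array(X,float).reshape(-1,1,3),rv,np.array(f["t"],float),K(f),np.array(f["dist_coeffs"],float))[0].reshape(-1,2)
def cyl(x,y,r,z): 
    a=np.linspace(0,2*np.pi,40); return np.c_[x+r*np.cos(a),y+r*np.sin(a),0*a+z]
def box(x,y,a,w,l,z):
    c,s=np.cos(a),np.sin(a); q=np.array([[-w,-l],[w,-l],[w,l],[-w,l],[-w,-l]])/2
    return np.c_[x+c*q[:,0]-s*q[:,1],y+s*q[:,0]+c*q[:,1],np.full(5,z)]
def draw(f,polys,roi,s,name):
    x0,y0,w,h=roi; im=cv2.resize(f["img"][y0:y0+h,x0:x0+w,::-1],None,fx=s,fy=s,interpolation=cv2.INTER_CUBIC)
    for P,col in polys:
        p=((proj(f,P)-[x0,y0]+.5)*s-.5); cv2.polylines(im,[np.round(p*8).astype(np.int32)],False,col,1,cv2.LINE_AA,3)
    cv2.imwrite(name,im)
E
python3 - <<'E'
from rig import grab_frame
from h import *
f=grab_frame("top"); g=f["img"]
# tray floors: dark areas
gray=cv2.cvtColor(g,cv2.COLOR_RGB2GRAY)
for n,(x0,y0,w,h) in dict(three=(172,178,90,55),two=(304,185,64,48)).items():
    c=gray[y0:y0+h,x0:x0+w]; S=8
    big=cv2.resize(c,None,fx=S,fy=S,interpolation=cv2.INTER_CUBIC)
    th=110; m=(big<th).astype(np.uint8); m=cv2.morphologyEx(m,cv2.MORPH_CLOSE,np.ones((41,41)))
    k,l,st,ce=cv2.connectedComponentsWithStats(m); i=1+np.argmax(st[1:,4])
    ct=max(cv2.findContours((l==i).astype(np.uint8),0,2)[0],key=cv2.contourArea).reshape(-1,2)
    W=unproj(f,(ct+.5)/S-.5+[x0,y0],5)[:,:2]
    print(n,cv2.minAreaRect(W.astype(np.float32)))
draw(f,[],(165,175,110,110),7,"pics/c1.png"); draw(f,[],(265,175,110,110),7,"pics/c2.png") if 0 else None
polys=[(cyl(442,260,23,40),(0,0,255)),(cyl(448,-240,17,54),(0,0,255)),(cyl(449,-7,9,76),(0,0,255)),(cyl(449,-7,16,8),(0,255,0)),(cyl(455,-132,9,42),(0,0,255)),(cyl(455,-132,16,8),(0,255,0)),(box(452,116,0,40,46,48),(0,0,255))]
draw(f,polys,(170,240,110,55),7,"pics/p1.png");draw(f,polys,(265,240,110,55),7,"pics/p2.png")
E
```

```text
three ((613.07177734375, 184.63839721679688), (91.79119873046875, 219.2542266845703), 6.585185527801514)
two ((611.7500610351562, -161.5418701171875), (87.1455307006836, 145.5711669921875), 2.7347378730773926)
```

View pics/p1.png

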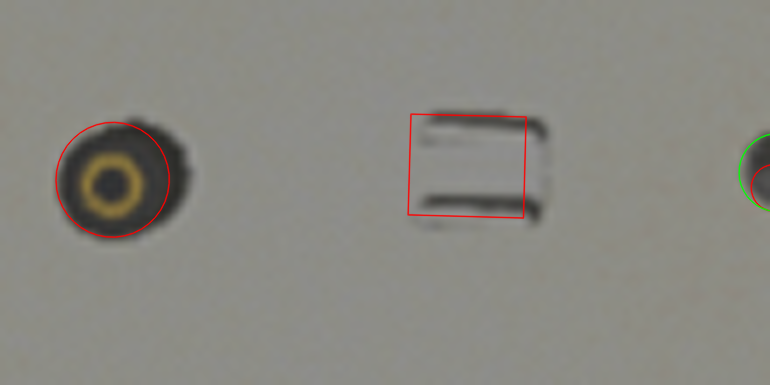

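View pics/p2.png

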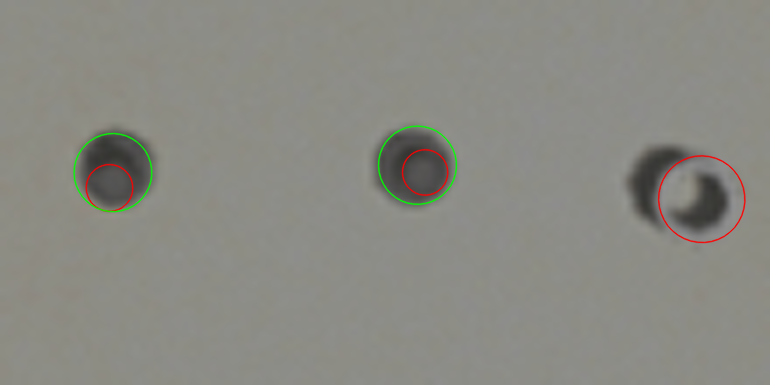

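```bash
cat >> h.py <<'E'
def draw2(f,polys,roi,s,name,lo=90,hi=190):
    g=dict(f); g["img"]=np.clip((f["img"].astype(float)-lo)*255/(hi-lo),0,255).astype(np.uint8); draw(g,polys,roi,s,name)
E
python3 - <<'E'
from rig import grab_frame
from h import *
f=grab_frame("top"); 
draw2(f,[],(225,250,30,28),14,"pics/e1.png");draw2(f,[],(348,252,30,28),14,"pics/e2.png")
g=grab_frame("side");
draw2(g,[],(295,250,40,40),10,"pics/e3.png",40,250);draw2(g,[],(370,180,30,40),10,"pics/e4.png",40,250)
a=[cv2.imread(f"pics/e{i}.png") for i in(1,2,3,4)]
A=[cv2.resize(x,(390,290) ) for x in a]
cv2.imwrite("pics/e.png",np.vstack([np.hstack(A[:2]),np.hstack(A[2:])]))
E
```

```text
(no output)
```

View pics/e.png

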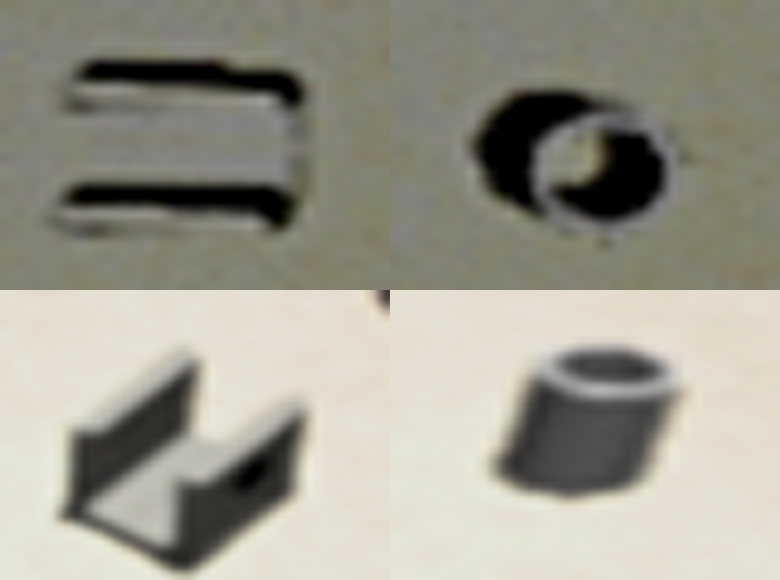

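```bash
cat > ov.py <<'E'
from rig import grab_frame
from h import *
f=grab_frame("top"); g=grab_frame("side")
def fork(x,y,a):
    a=np.radians(a); c,s=np.cos(a),np.sin(a); o=[]
    for d in(-16.5,16.5): o.append((box(x+c*d,y+s*d,a,7,46,48),(0,0,255)))
    o.append((box(x,y,a,40,46,0),(0,180,0))); return o
P=fork(450,116,-5)+[(cyl(447,-239,17,54),(0,0,255)),(cyl(447,-239,17,0),(0,180,0)),(cyl(440,260,23,40),(0,0,255)),(cyl(440,260,23,0),(0,180,0)),(cyl(449,-7.5,9,76),(0,0,255)),(cyl(449,-7.5,16,0),(0,180,0)),(cyl(454,-132,9,42),(0,0,255)),(cyl(454,-132,16,0),(0,180,0))]
rs=[(f,(225,250,30,28)),(g,(295,250,38,40)),(f,(348,252,30,28)),(g,(370,180,30,35)),(f,(172,252,30,28)),(g,(262,295,36,38)),(f,(268,250,30,28)),(g,(325,222,30,38)),(f,(310,250,30,28)),(g,(350,205,26,28))]
A=[]
for i,(c,roi) in enumerate(rs):
    draw2(c,P,roi,10,"/tmp/x.png",*( (60,190) if c is f else (20,250))); A.append(cv2.resize(cv2.imread("/tmp/x.png"),(260,280) if 0 else None,fx=.8,fy=.8))
H=320
A=[cv2.copyMakeBorder(a[:H],0,H-min(H,a.shape[0]),0,4,0) for a in A]
for k,(i,j) in enumerate([(0,4),(4,10)]):
    B=A[i:j]; 
    if k: B=[cv2.resize(b,None,fx=1,fy=1) for b in B]; rows=[np.hstack(B[:3]),np.hstack(B[3:])]
    else: rows=[np.hstack(B[:2]),np.hstack(B[2:])]
    w=max(q.shape[1] for q in rows); cv2.imwrite(f"pics/ov{k}.png",np.vstack([cv2.copyMakeBorder(q[:300],0,0,0,w-q.shape[1],0) for q in rows]))
E
python3 ov.py
```

```text
(no output)
```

View pics/ov0.png

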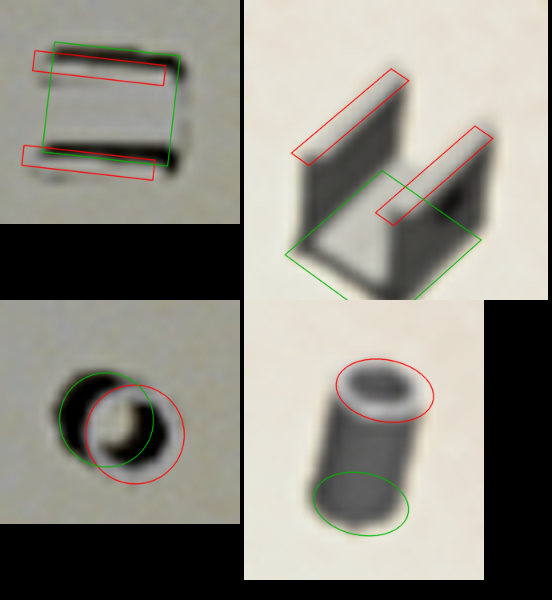

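View pics/ov1.png

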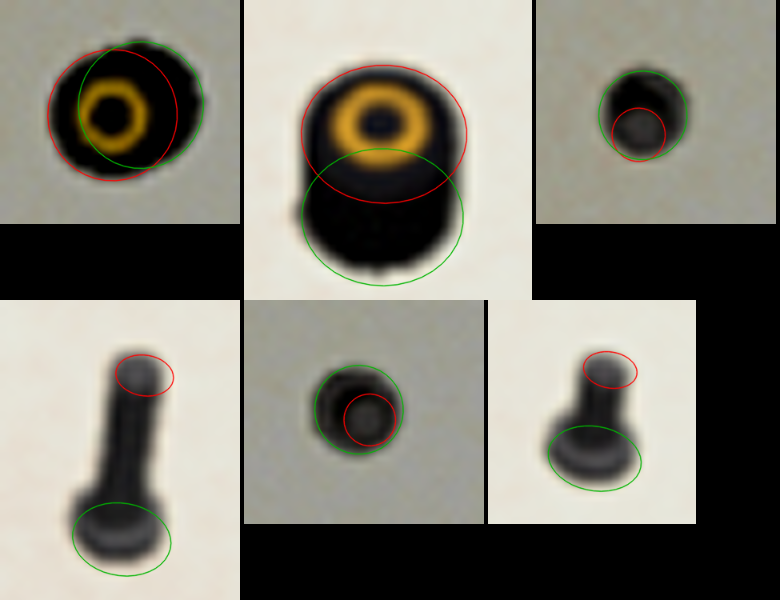

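```bash
cat > ov2.py <<'E'
import sys
from rig import grab_frame
from h import *
f=grab_frame("top"); g=grab_frame("side")
exec(open("ov.py").read().split("P=fork")[0].split("def fork")[1].join(["def fork",""]))
x,y,a=map(float,sys.argv[1:4]); P=fork(x,y,a)
draw2(f,P,(225,250,30,28),13,"/tmp/a.png",100,190); draw2(g,P,(295,250,38,42),10,"/tmp/b.png",20,250)
draw2(f,[],(225,250,30,28),13,"/tmp/c.png",100,190)
a,b,c=[cv2.imread(f"/tmp/{k}.png") for k in "abc"]; a=np.vstack([a,c]);h=max(len(a),len(b))
cv2.imwrite("pics/fk.png",cv2.resize(np.hstack([cv2.copyMakeBorder(q,0,h-len(q),0,0,0) for q in(a,b)]),None,fx=.8,fy=.8))
E
python3 ov2.py 447 116 -3
```

```text
(no output)
```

View pics/fk.png

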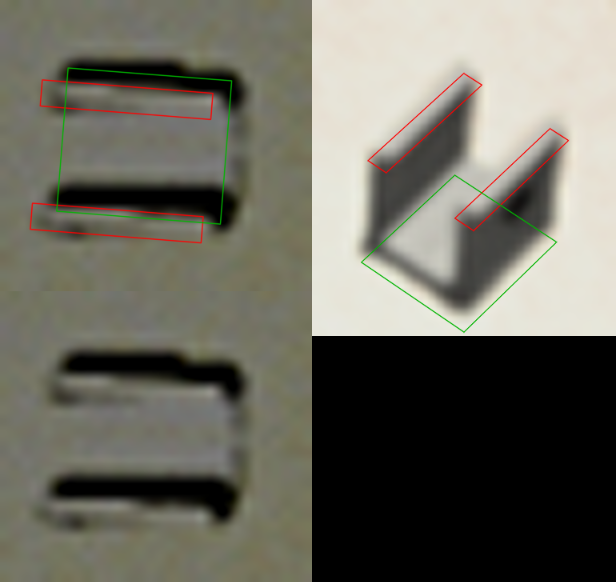

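```bash
cat > go.py <<'E'
import sys, numpy as np
from rig import r
s=r.sense(); p=s["eef_pos"]; ro=s["tcp_rot"]; y=ro[2]
x,yy,z,yd=map(float,sys.argv[1:5]); d=np.array([x,yy,z])-p
def f(v): return round(v,4)
dy=(np.radians(yd)-y+np.pi)%(2*np.pi)-np.pi
n=np.linalg.norm(d)
print("cmd",f((d[0]*np.cos(y)+d[1]*np.sin(y))/1000),f((d[0]*np.sin(y)-d[1]*np.cos(y))/1000),f(-d[2]/1000),f(-dy/np.pi),"rows",max(n/41.7,abs(np.degrees(dy))/7.16))
print("clock",round(s["clock"],2),p.round(1),ro.round(4),s["contact_force"].round(1),round(s["opening"],3),s["qpos"].round(2))
E
python3 go.py 447 114 290 87.5
```

```text
cmd 0.4536 -0.541 0.1147 -0.3484 rows 17.15297670067873
clock 1.45 [ 262.1 -567.4  404.7] [-3.1416  0.      0.4328] [-0.3 -0.2  0.8] 1.002 [-1.14  0.35  1.63 -0.    1.16 -0.  ]
```

Emit:
apply_moves --motion "1 0.4536 -0.541 0.1147 -0.3484;1 0.4536 -0.541 0.1147 -0.3484;1 0.4536 -0.541 0.1147 -0.3484;1 0.4536 -0.541 0.1147 -0.3484;1 0.4536 -0.541 0.1147 -0.3484;1 0.4536 -0.541 0.1147 -0.3484;1 0.4536 -0.541 0.1147 -0.3484;1 0.4536 -0.541 0.1147 -0.3484;1 0.4536 -0.541 0.1147 -0.3484;1 0.4536 -0.541 0.1147 -0.3484;1 0.4536 -0.541 0.1147 -0.3484;1 0.4536 -0.541 0.1147 -0.3484;1 0.4536 -0.541 0.1147 -0.3484;1 0.4536 -0.541 0.1147 -0.3484;1 0.4536 -0.541 0.1147 -0.3484;1 0.4536 -0.541 0.1147 -0.3484;1 0.4536 -0.541 0.1147 -0.3484;1 0.4536 -0.541 0.1147 -0.3484;1 0.4536 -0.541 0.1147 -0.3484;1 0.4536 -0.541 0.1147 -0.3484" --squeeze 40

```text
clock: 3.12
eef_pos: [446.7, 114.0, 289.8]
tcp_rot: [-3.141, 0.001, 1.529]
contact_force: [0.1, 0.4, -0.8]
opening: 0.998
```

```bash
python3 go.py 447 114 183 87.5
```

```text
cmd 0.0 0.0003 0.1068 0.0006 rows 2.562108338812153
clock 3.12 [446.7 114.  289.8] [-3.1408e+00  6.0000e-04  1.5292e+00] [ 0.1  0.4 -0.8] 0.998 [ 0.25  0.26  2.08 -0.    0.81  0.29]
```

Emit:
apply_moves --motion "1 0 0 0.04 0;1 0 0 0.075 0;1 0 0 0.107 0;1 0 0 0.107 0;1 0 0 0.107 0;-1 0 0 0.107 0;-1 0 0 0.107 0;-1 0 0 0.107 0;-1 0 0 0.107 0;-1 0 0 0.107 0;-1 0 0 0.107 0;-1 0 0 0.107 0;-1 0 0 0.107 0"

```text
clock: 4.2
eef_pos: [447.8, 114.1, 184.7]
tcp_rot: [3.139, -0.001, 1.528]
contact_force: [-1.4, -2.7, 14.8]
opening: 0.462
```

```bash
python3 go.py 447 114 290 87.5; python3 - <<'E'
from rig import grab_frame
from h import *
draw(grab_frame("side"),[],(230,170,180,140),4,"pics/s1.png")
E
```

```text
cmd -0.0001 -0.0008 -0.1053 0.0002 rows 2.5247442237600213
clock 4.2 [447.8 114.1 184.7] [ 3.1389e+00 -5.0000e-04  1.5278e+00] [-1.4 -2.7 14.8] 0.462 [ 0.25  0.45  2.13 -0.    0.56  0.29]
```

View pics/s1.png

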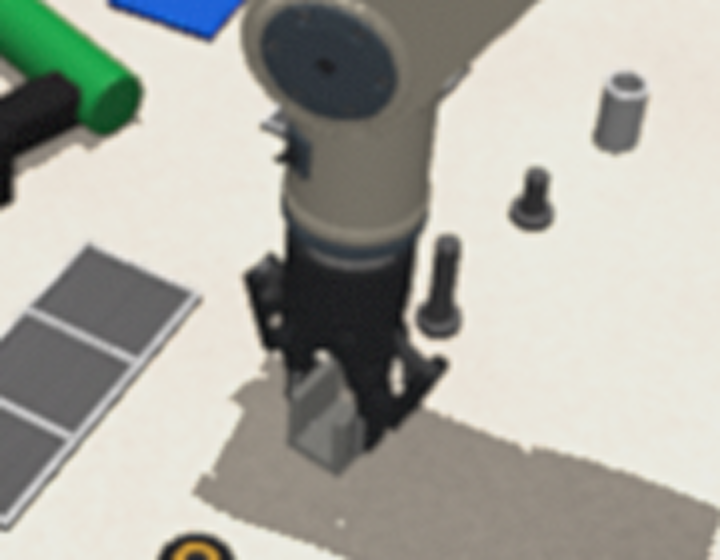

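Opening 0.462 is about 39 mm, so the fork is held across its cheeks. I'll lift it and carry it over the tray.

Emit:
apply_moves --motion "-1 0 0 -0.03 0;-1 0 0 -0.07 0;-1 0 0 -0.107 0;-1 0 0 -0.107 0"

```text
clock: 4.58
eef_pos: [449.1, 114.6, 296.5]
tcp_rot: [3.132, -0.003, 1.528]
contact_force: [1.9, 0.3, -2.0]
opening: 0.466
```

```bash
python3 go.py 610 -125.5 290 92.7
```

```text
cmd -0.2329 0.1711 0.0065 -0.0287 rows 6.932874065976219
clock 4.58 [449.1 114.6 296.5] [ 3.1317e+00 -3.0000e-03  1.5276e+00] [ 1.9  0.3 -2. ] 0.466 [0.25 0.25 2.07 0.   0.81 0.29]
```

Emit:
apply_moves --motion "-1 -0.2321 0.1736 0 -0.029;-1 -0.2321 0.1736 0 -0.029;-1 -0.2321 0.1736 0 -0.029;-1 -0.2321 0.1736 0 -0.029;-1 -0.2321 0.1736 0 -0.029;-1 -0.2321 0.1736 0 -0.029;-1 -0.2321 0.1736 0 -0.029;-1 -0.2321 0.1736 0 -0.029;-1 -0.2321 0.1736 0 -0.029;-1 -0.2321 0.1736 0 -0.029;-1 -0.2321 0.1736 0 -0.029;-1 -0.2321 0.1736 0 -0.029"

```text
clock: 5.58
eef_pos: [609.7, -124.4, 289.9]
tcp_rot: [-3.141, -0.0, 1.62]
contact_force: [-1.0, -0.3, -2.5]
opening: 0.464
```

```bash
python3 go.py 610 -125.5 189 92.7;  python3 - <<'E'
from rig import grab_frame
from h import *
draw(grab_frame("side"),[],(230,100,200,150),4,"pics/s2.png")
E
```

```text
cmd -0.0011 0.0002 0.1009 0.0005 rows 2.419420337317642
clock 5.58 [ 609.7 -124.4  289.9] [-3.1408e+00 -3.0000e-04  1.6196e+00] [-1.  -0.3 -2.5] 0.464 [-0.2   0.47  1.73  0.    0.94 -0.25]
```

View pics/s2.png

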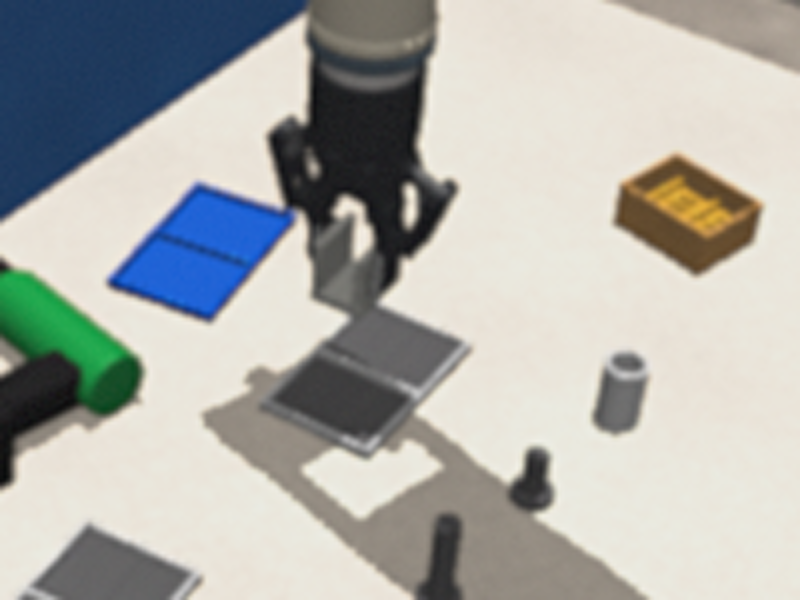

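Emit:
apply_moves --motion "-1 -0.001 0 0.035 0;-1 -0.001 0 0.07 0;-1 -0.001 0 0.09 0;-1 -0.001 0 0.096 0;-1 -0.001 0 0.1 0;-1 -0.001 0 0.1015 0;-1 -0.001 0 0.1015 0;-1 -0.001 0 0.1015 0"

```text
clock: 6.3
eef_pos: [611.1, -126.5, 190.0]
tcp_rot: [3.139, 0.001, 1.619]
contact_force: [-0.1, -0.2, -2.6]
opening: 0.464
```

```bash
python3 go.py 610 -125.5 188 92.7
```

```text
cmd 0.001 -0.0011 0.002 0.0002 rows 0.05908891546091398
clock 6.3 [ 611.1 -126.5  190. ] [3.1393e+00 6.0000e-04 1.6187e+00] [-0.1 -0.2 -2.6] 0.464 [-0.21  0.61  1.77 -0.    0.75 -0.25]
```

Emit:
apply_moves --motion "-1 0 0 0 0;-1 0 0 0.001 0;-1 0 0 0.002 0;-1 0 0 0.002 0"

```text
clock: 6.63
eef_pos: [610.8, -126.6, 187.8]
tcp_rot: [3.14, 0.0, 1.618]
contact_force: [-1.7, 0.3, 7.2]
opening: 0.463
```

Contact with the floor: the force has changed from −2.6 to +7.2. Releasing and retreating.

Emit:
apply_moves --motion "0 0 0 0 0;0.2 0 0 0 0;0.4 0 0 0 0;0.4 0 0 0 0;0.4 0 0 0 0;0.4 0 0 -0.03 0;0.4 0 0 -0.07 0;1 0 0 -0.11 0;1 0 0 -0.11 0;1 0 0 -0.11 0"

```text
clock: 7.47
eef_pos: [611.4, -126.7, 299.3]
tcp_rot: [3.136, 0.001, 1.618]
contact_force: [-0.1, 0.1, 0.6]
opening: 1.003
```

```bash
python3 go.py 454 -132 290 90;  python3 - <<'E'
from rig import grab_frame
from h import *
draw(grab_frame("side"),[],(230,100,200,150),4,"pics/s3.png")
E
```

```text
cmd 0.0022 -0.1575 0.0093 0.0152 rows 3.7829613126511874
clock 7.47 [ 611.4 -126.7  299.3] [3.1364e+00 1.3000e-03 1.6184e+00] [-0.1  0.1  0.6] 1.003 [-0.21  0.46  1.72  0.    0.95 -0.25]
```

View pics/s3.png

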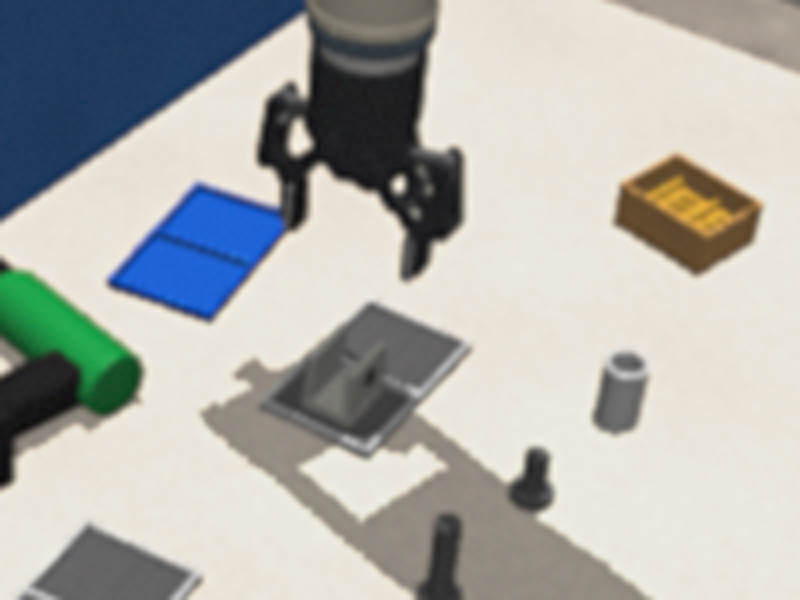

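The fork stands in the left pocket. Next is the short pin.

Emit:
apply_moves --motion "1 0.002 -0.04 0 0.015;1 0.002 -0.08 0 0.015;1 0.002 -0.12 0 0.015;1 0.002 -0.1575 0 0.015;1 0.002 -0.1575 0 0.015;1 0.002 -0.1575 0 0.015;1 0.002 -0.1575 0 0.015;1 0.002 -0.1575 0 0.015;1 0.002 -0.1575 0 0.015"

```text
clock: 8.27
eef_pos: [454.1, -132.0, 296.2]
tcp_rot: [3.141, 0.0, 1.572]
contact_force: [-0.1, 0.6, -0.2]
opening: 1.0
```

```bash
python3 go.py 454 -132 185 90;  python3 - <<'E'
from rig import grab_frame
from h import *
draw(grab_frame("side"),[],(250,130,200,150),4,"pics/s4.png")
draw(grab_frame("top"),[(box(611.8,-161.5,np.radians(2.7),92,148,9),(0,255,0))],(290,180,100,75),8,"pics/t4.png")
E
```

```text
cmd -0.0 -0.0001 0.1112 0.0003 rows 2.6661748385392703
clock 8.27 [ 454.1 -132.   296.2] [3.1414 0.     1.5717] [-0.1  0.6 -0.2] 1.0 [-0.29  0.26  2.05  0.    0.83 -0.29]
```

View pics/t4.png

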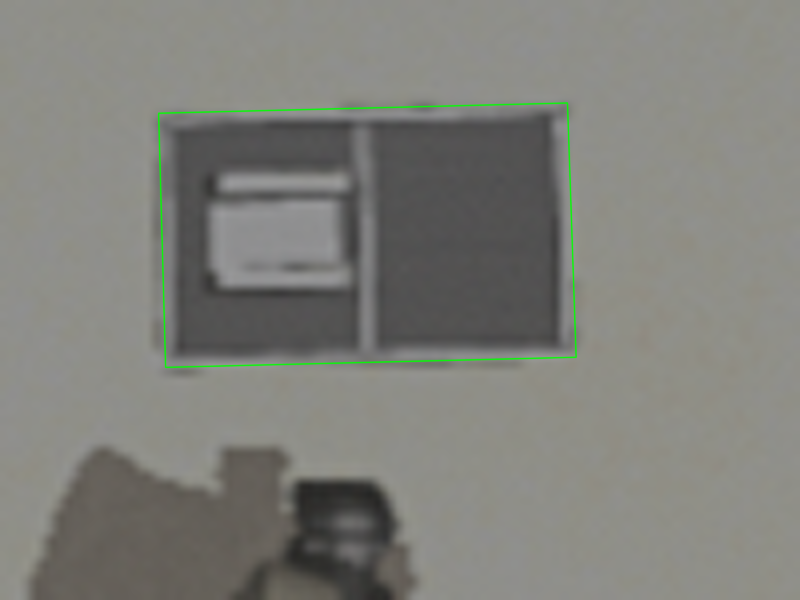

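View pics/s4.png

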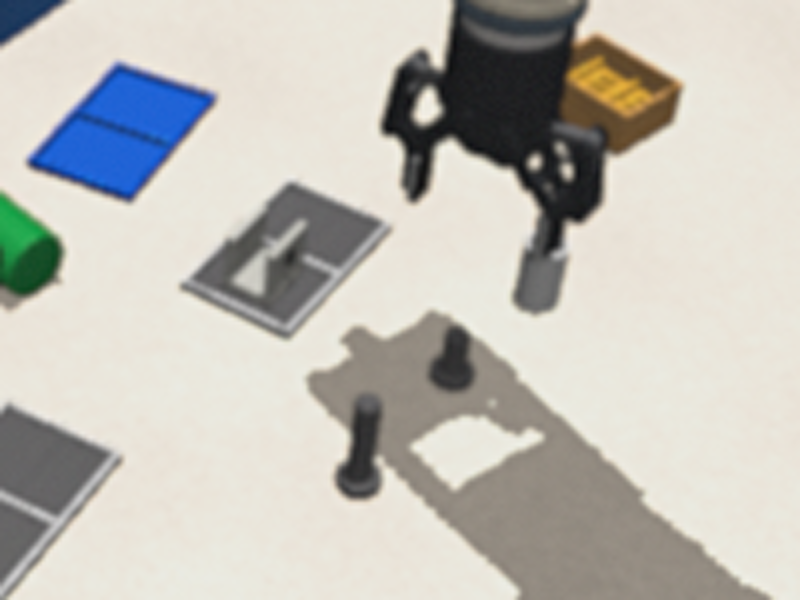

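The fork sits fully inside its pocket. I'll descend on the short pin.

Emit:
apply_moves --motion "1 0 0 0.04 0;1 0 0 0.08 0;1 0 0 0.105 0;1 0 0 0.111 0;1 0 0 0.111 0;1 0 0 0.111 0;0.2 0 0 0.111 0;-0.2 0 0 0.111 0;-0.4 0 0 0.111 0;-1 0 0 0.111 0;-1 0 0 0.111 0;-1 0 0 0.111 0;-1 0 0 0.111 0;-1 0 0 0.111 0;-1 0 0 0.111 0"

```text
clock: 9.62
eef_pos: [453.2, -132.0, 186.1]
tcp_rot: [3.141, 0.0, 1.571]
contact_force: [-1.7, 0.6, 7.6]
opening: 0.195
```

Emit:
apply_moves --motion "-1 0 0 -0.03 0;-1 0 0 -0.07 0;-1 0 0 -0.111 0;-1 0 0 -0.111 0;-1 0 0 -0.111 0;-1 0 0 -0.111 0;-1 0 0 -0.111 0"

```text
clock: 10.2
eef_pos: [452.3, -131.7, 295.4]
tcp_rot: [-3.139, -0.001, 1.571]
contact_force: [-0.3, 0.4, -0.7]
opening: 0.194
```

```bash
python3 go.py 612 -197 296 92.7;  python3 - <<'E'
from rig import grab_frame
from h import *
draw(grab_frame("side"),[],(250,130,200,150),4,"pics/s5.png")
E
```

```text
cmd -0.0653 0.1597 -0.0006 -0.0148 rows 4.137411713877178
clock 10.2 [ 452.3 -131.7  295.4] [-3.1395e+00 -6.0000e-04  1.5713e+00] [-0.3  0.4 -0.7] 0.194 [-0.29  0.26  2.05  0.    0.83 -0.29]
```

View pics/s5.png

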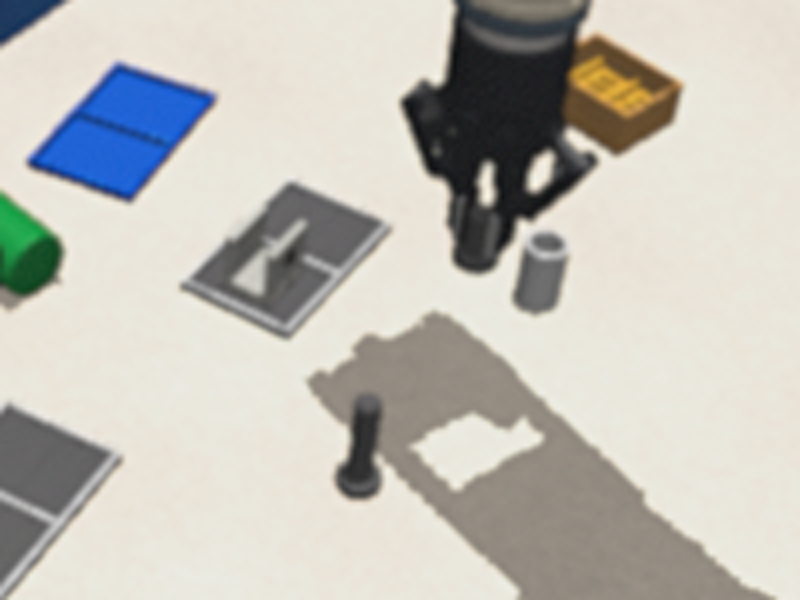

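Emit:
apply_moves --motion "-1 -0.016 0.038 0 -0.015;-1 -0.032 0.076 0 -0.015;-1 -0.048 0.114 0 -0.015;-1 -0.0655 0.159 0 -0.015;-1 -0.0655 0.159 0 -0.015;-1 -0.0655 0.159 0 -0.015;-1 -0.0655 0.159 0 -0.015;-1 -0.0655 0.159 0 -0.015;-1 -0.0655 0.159 0 -0.015"

```text
clock: 11.0
eef_pos: [610.7, -196.8, 295.9]
tcp_rot: [-3.14, -0.001, 1.619]
contact_force: [-0.8, -0.3, 0.1]
opening: 0.189
```

```bash
python3 go.py 612 -197 188.5 92.7
```

```text
cmd -0.0002 0.0013 0.1074 0.0002 rows 2.5752610581798017
clock 11.0 [ 610.7 -196.8  295.9] [-3.1397e+00 -7.0000e-04  1.6186e+00] [-0.8 -0.3  0.1] 0.189 [-0.31  0.49  1.68  0.    0.97 -0.36]
```

Emit:
apply_moves --motion "-1 0 0 0.035 0;-1 0 0 0.07 0;-1 0 0 0.095 0;-1 0 0 0.102 0;-1 0 0 0.105 0;-1 0 0 0.1065 0;-1 0 0 0.1075 0;-1 0 0 0.108 0;-1 0 0 0.108 0;-1 0 0 0.108 0"

```text
clock: 11.83
eef_pos: [612.4, -197.5, 189.6]
tcp_rot: [3.14, 0.001, 1.618]
contact_force: [-0.5, -0.3, -0.7]
opening: 0.198
```

Emit:
apply_moves --motion "-1 0 0 0.001 0;-1 0 0 0.0015 0;-1 0 0 0.0015 0;-1 0 0 0.0015 0"

```text
clock: 12.17
eef_pos: [612.5, -197.5, 189.1]
tcp_rot: [3.14, 0.001, 1.618]
contact_force: [-4.8, 1.4, 15.7]
opening: 0.196
```

Emit:
apply_moves --motion "-0.4 0 0 -0.001 0;-0.2 0 0 -0.001 0;0 0 0 -0.001 0;0.2 0 0 -0.001 0;0.2 0 0 -0.001 0;0.2 0 0 -0.001 0;0.2 0 0 -0.03 0;0.2 0 0 -0.07 0;1 0 0 -0.1 0;1 0 0 -0.1 0;1 0 0 -0.1 0"

```text
clock: 13.08
eef_pos: [612.7, -197.6, 289.0]
tcp_rot: [3.138, 0.001, 1.618]
contact_force: [-0.4, 0.3, 0.4]
opening: 0.988
```

```bash
python3 go.py 440 260 287 90;  python3 - <<'E'
from rig import grab_frame
from h import *
draw(grab_frame("side"),[],(250,130,200,150),4,"pics/s6.png")
E
```

```text
cmd 0.4653 -0.1507 0.002 0.0152 rows 11.728699619831948
clock 13.08 [ 612.7 -197.6  289. ] [3.1378e+00 1.4000e-03 1.6184e+00] [-0.4  0.3  0.4] 0.988 [-0.31  0.5   1.68  0.    0.95 -0.36]
```

View pics/s6.png

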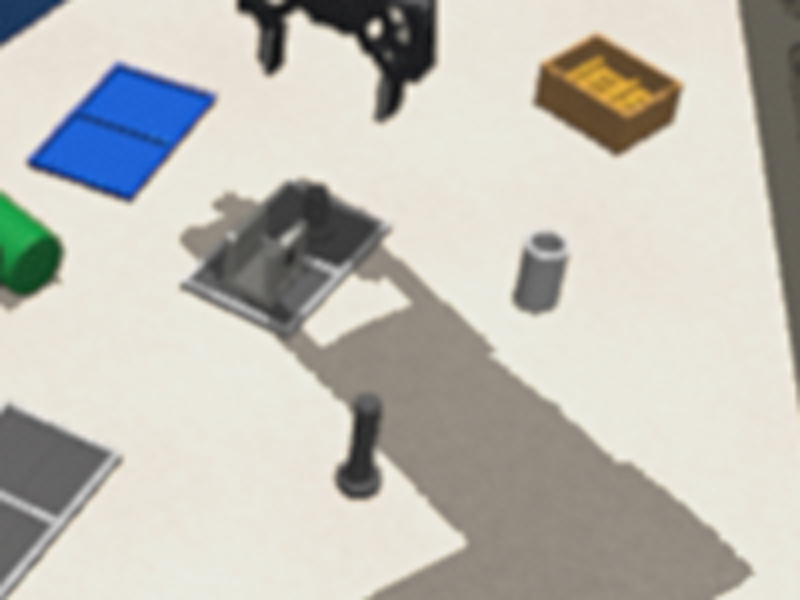

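Emit:
apply_moves --motion "1 0.4653 -0.1507 0 0.0152;1 0.4653 -0.1507 0 0.0152;1 0.4653 -0.1507 0 0.0152;1 0.4653 -0.1507 0 0.0152;1 0.4653 -0.1507 0 0.0152;1 0.4653 -0.1507 0 0.0152;1 0.4653 -0.1507 0 0.0152;1 0.4653 -0.1507 0 0.0152;1 0.4653 -0.1507 0 0.0152;1 0.4653 -0.1507 0 0.0152;1 0.4653 -0.1507 0 0.0152;1 0.4653 -0.1507 0 0.0152;1 0.4653 -0.1507 0 0.0152;1 0.4653 -0.1507 0 0.0152;1 0.4653 -0.1507 0 0.0152;1 0.4653 -0.1507 0 0.0152"

```text
clock: 14.47
eef_pos: [439.4, 259.2, 286.2]
tcp_rot: [-3.14, 0.001, 1.57]
contact_force: [0.7, -0.2, -0.0]
opening: 0.999
```

```bash
python3 go.py 440 260 181 90;  python3 - <<'E'
from rig import grab_frame
from h import *
draw(grab_frame("side"),[],(250,130,200,150),4,"pics/s7.png")
draw(grab_frame("top"),[(box(611.8,-161.5,np.radians(2.7),92,148,9),(0,255,0)),(cyl(612.5,-197.5,9,45),(0,0,255)),(cyl(612.5,-197.5,16,3),(255,0,0))],(290,180,100,75),8,"pics/t7.png")
E
```

```text
cmd 0.0008 0.0006 0.1052 -0.0003 rows 2.522528946646793
clock 14.47 [439.4 259.2 286.2] [-3.1402e+00  1.1000e-03  1.5698e+00] [ 0.7 -0.2 -0. ] 0.999 [ 0.53  0.33  1.98 -0.    0.83  0.53]
```

View pics/s7.png

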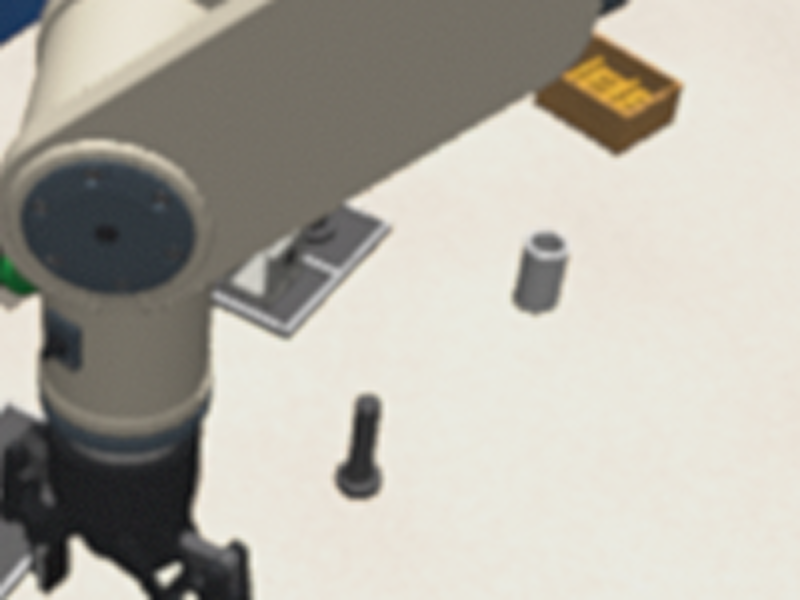

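View pics/t7.png

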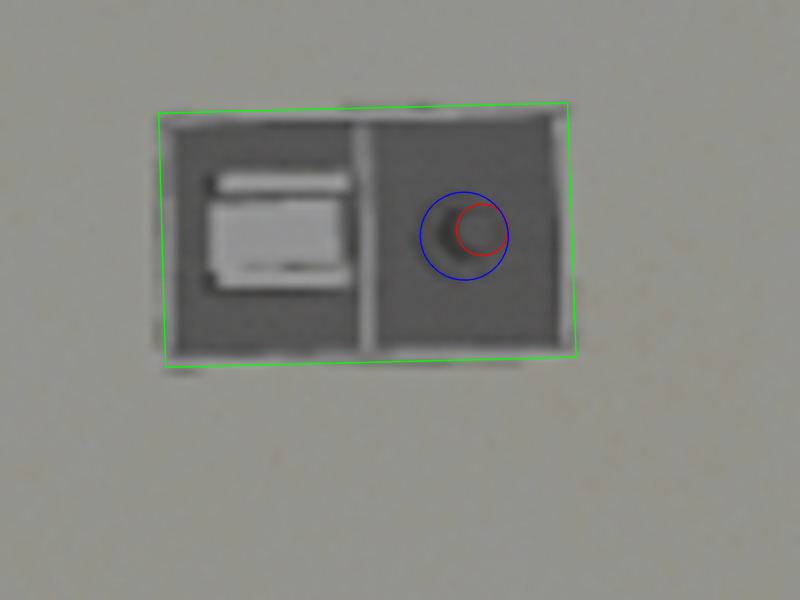

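Kit one stands well in its tray. Now the roller.

Emit:
apply_moves --motion "1 0.0008 0.0006 0.04 0;1 0.0008 0.0006 0.08 0;1 0.0008 0.0006 0.1 0;1 0.0008 0.0006 0.105 0;1 0.0008 0.0006 0.105 0;1 0.0008 0.0006 0.105 0;0.4 0.0008 0.0006 0.105 0;0 0.0008 0.0006 0.105 0;-0.2 0.0008 0.0006 0.105 0;-1 0.0008 0.0006 0.105 0;-1 0.0008 0.0006 0.105 0;-1 0.0008 0.0006 0.105 0;-1 0.0008 0.0006 0.105 0;-1 0.0008 0.0006 0.105 0"

```text
clock: 15.73
eef_pos: [440.4, 261.3, 183.4]
tcp_rot: [3.14, -0.001, 1.571]
contact_force: [-1.4, -1.3, 11.1]
opening: 0.523
```

Emit:
apply_moves --motion "-1 0 0 -0.03 0;-1 0 0 -0.07 0;-1 0 0 -0.1 0;-1 0 0 -0.1 0;-1 0 0 -0.1 0;-1 0 0 -0.1 0"

```text
clock: 16.23
eef_pos: [439.5, 260.9, 281.8]
tcp_rot: [-3.142, -0.0, 1.571]
contact_force: [-0.7, -0.3, -2.1]
opening: 0.525
```

```bash
python3 go.py 613 184.6 282 96.6;  python3 - <<'E'
from rig import grab_frame
from h import *
draw(grab_frame("side"),[],(190,200,200,150),4,"pics/s8.png")
E
```

```text
cmd -0.0763 0.1735 -0.0002 -0.0367 rows 4.544455322324145
clock 16.23 [439.5 260.9 281.8] [-3.1416 -0.      1.5708] [-0.7 -0.3 -2.1] 0.525 [0.53 0.34 1.98 0.   0.82 0.53]
```

View pics/s8.png

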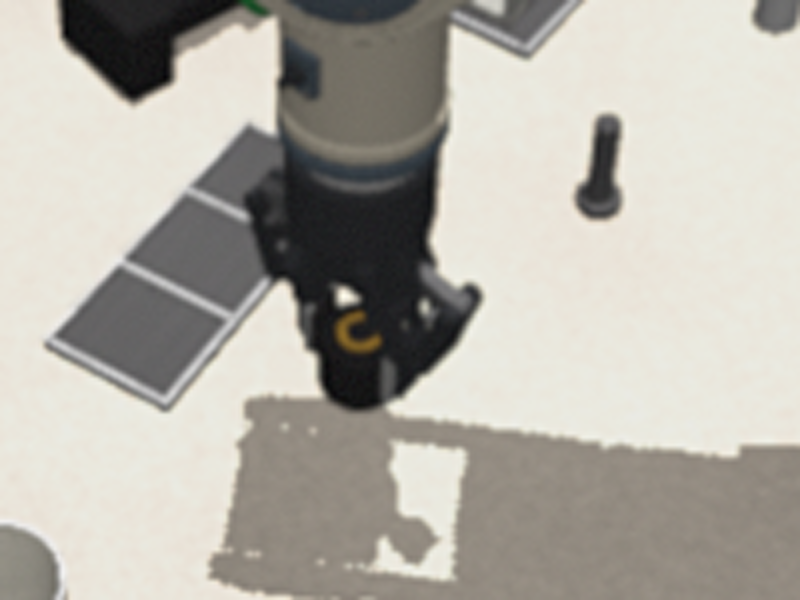

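The roller is held. Carrying it to the middle pocket.

Emit:
apply_moves --motion "-1 -0.016 0.036 0 -0.037;-1 -0.032 0.072 0 -0.037;-1 -0.048 0.108 0 -0.037;-1 -0.064 0.144 0 -0.037;-1 -0.0763 0.1735 0 -0.037;-1 -0.0763 0.1735 0 -0.037;-1 -0.0763 0.1735 0 -0.037;-1 -0.0763 0.1735 0 -0.037;-1 -0.0763 0.1735 0 -0.037;-1 -0.0763 0.1735 0 -0.037"

```text
clock: 17.12
eef_pos: [612.3, 185.3, 281.4]
tcp_rot: [-3.14, 0.0, 1.688]
contact_force: [0.4, 0.3, -1.8]
opening: 0.525
```

```bash
python3 go.py 613 184.6 186 96.6
```

```text
cmd -0.0007 0.0006 0.0954 0.0006 rows 2.2876975076148276
clock 17.12 [612.3 185.3 281.4] [-3.1400e+00  2.0000e-04  1.6879e+00] [ 0.4  0.3 -1.8] 0.525 [0.29 0.51 1.7  0.   0.94 0.17]
```

Emit:
apply_moves --motion "-1 -0.0007 0.0006 0.035 0;-1 -0.0007 0.0006 0.065 0;-1 -0.0007 0.0006 0.083 0;-1 -0.0007 0.0006 0.09 0;-1 -0.0007 0.0006 0.093 0;-1 -0.0007 0.0006 0.0945 0;-1 -0.0007 0.0006 0.0955 0;-1 -0.0007 0.0006 0.0955 0;-1 -0.0007 0.0006 0.0955 0;-1 -0.0007 0.0006 0.0955 0"

```text
clock: 17.95
eef_pos: [614.4, 184.2, 187.4]
tcp_rot: [3.14, -0.0, 1.687]
contact_force: [-1.0, -0.1, -1.2]
opening: 0.526
```

Emit:
apply_moves --motion "-1 0 0 0.001 0;-1 0 0 0.0015 0;-1 0 0 0.0015 0;-1 0 0 0.0015 0"

```text
clock: 18.28
eef_pos: [614.5, 184.1, 186.5]
tcp_rot: [3.14, -0.0, 1.687]
contact_force: [-2.5, -1.1, 9.1]
opening: 0.525
```

Emit:
apply_moves --motion "0.1 0 0 -0.001 0;0.3 0 0 -0.001 0;0.5 0 0 -0.001 0;0.5 0 0 -0.001 0;0.5 0 0 -0.001 0;0.5 0 0 -0.001 0;0.5 0 0 -0.03 0;0.5 0 0 -0.07 0;1 0 0 -0.105 0;1 0 0 -0.105 0;1 0 0 -0.105 0"

```text
clock: 19.2
eef_pos: [614.9, 184.3, 292.4]
tcp_rot: [3.137, -0.001, 1.687]
contact_force: [0.2, -0.3, -1.0]
opening: 0.997
```

```bash
python3 go.py 448 -237 290 90;  python3 - <<'E'
from rig import grab_frame
from h import *
draw(grab_frame("side"),[],(190,200,200,150),4,"pics/s9.png")
E
```

```text
cmd -0.3992 -0.2146 0.0024 0.037 rows 10.868517089648922
clock 19.2 [614.9 184.3 292.4] [ 3.1369e+00 -8.0000e-04  1.6869e+00] [ 0.2 -0.3 -1. ] 0.997 [0.29 0.5  1.69 0.   0.95 0.17]
```

View pics/s9.png

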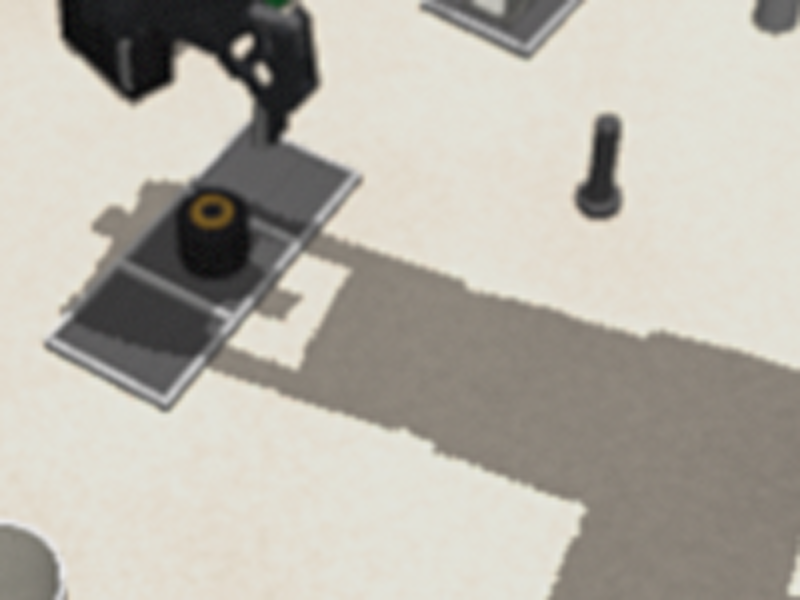

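The roller is upright in the middle pocket. Next, the spacer.

Emit:
apply_moves --motion "1 -0.3992 -0.2146 0 0.037;1 -0.3992 -0.2146 0 0.037;1 -0.3992 -0.2146 0 0.037;1 -0.3992 -0.2146 0 0.037;1 -0.3992 -0.2146 0 0.037;1 -0.3992 -0.2146 0 0.037;1 -0.3992 -0.2146 0 0.037;1 -0.3992 -0.2146 0 0.037;1 -0.3992 -0.2146 0 0.037;1 -0.3992 -0.2146 0 0.037;1 -0.3992 -0.2146 0 0.037;1 -0.3992 -0.2146 0 0.037;1 -0.3992 -0.2146 0 0.037;1 -0.3992 -0.2146 0 0.037;1 -0.3992 -0.2146 0 0.037;1 -0.3992 -0.2146 0 0.037"

```text
clock: 20.58
eef_pos: [447.5, -236.2, 289.5]
tcp_rot: [-3.141, -0.001, 1.572]
contact_force: [-0.5, -0.1, 0.1]
opening: 1.004
```

```bash
python3 go.py 448 -237 185 90;  python3 - <<'E'
from rig import grab_frame
from h import *
draw(grab_frame("side"),[(cyl(448,-237,17,54),(0,0,255))],(300,130,200,150),4,"pics/s10.png")
draw(grab_frame("top"),[(box(613,184.6,np.radians(6.6),92,220,9),(0,255,0)),(cyl(614.5,184,23,43),(0,0,255))],(165,170,100,75),8,"pics/t10.png")
E
```

```text
cmd -0.0008 0.0005 0.1045 0.0005 rows 2.506269853404193
clock 20.58 [ 447.5 -236.2  289.5] [-3.1408e+00 -6.0000e-04  1.5723e+00] [-0.5 -0.1  0.1] 1.004 [-0.49  0.32  1.99  0.    0.84 -0.49]
```

View pics/s10.png

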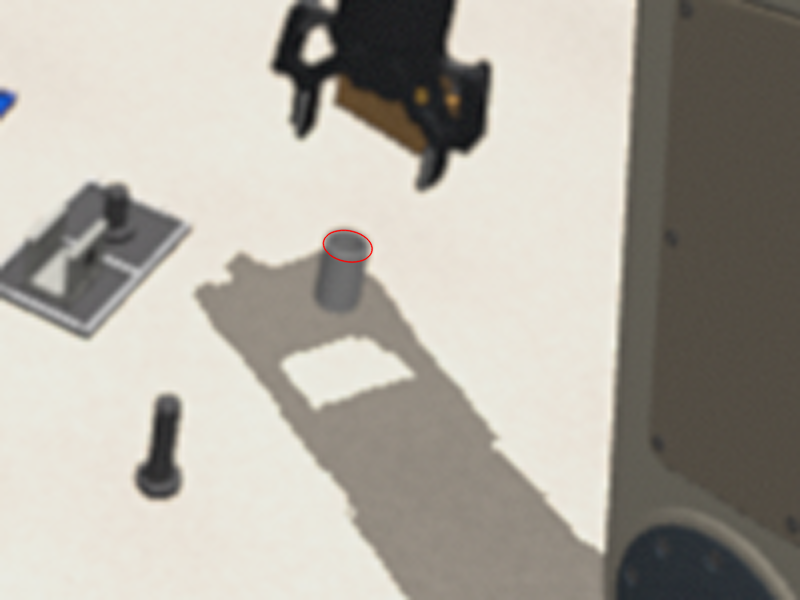

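View pics/t10.png

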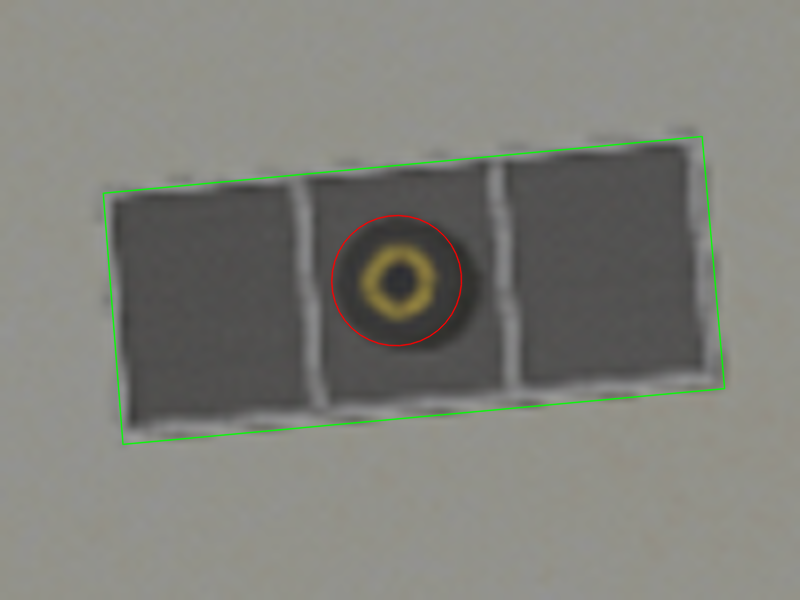

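Emit:
apply_moves --motion "1 -0.0008 0.0005 0.04 0;1 -0.0008 0.0005 0.08 0;1 -0.0008 0.0005 0.1 0;1 -0.0008 0.0005 0.1045 0;1 -0.0008 0.0005 0.1045 0;1 -0.0008 0.0005 0.1045 0;0.4 -0.0008 0.0005 0.1045 0;0 -0.0008 0.0005 0.1045 0;-0.2 -0.0008 0.0005 0.1045 0;-1 -0.0008 0.0005 0.1045 0;-1 -0.0008 0.0005 0.1045 0;-1 -0.0008 0.0005 0.1045 0;-1 -0.0008 0.0005 0.1045 0;-1 -0.0008 0.0005 0.1045 0"

```text
clock: 21.85
eef_pos: [448.0, -238.3, 186.4]
tcp_rot: [3.141, 0.001, 1.571]
contact_force: [-0.5, 0.3, 8.8]
opening: 0.386
```

Emit:
apply_moves --motion "-1 0 0 -0.03 0;-1 0 0 -0.07 0;-1 0 0 -0.105 0;-1 0 0 -0.105 0;-1 0 0 -0.105 0;-1 0 0 -0.105 0"

```text
clock: 22.35
eef_pos: [447.3, -237.9, 290.4]
tcp_rot: [3.142, -0.0, 1.571]
contact_force: [-0.1, -0.7, -2.3]
opening: 0.385
```

```bash
python3 go.py 606 256 290 96.6;  python3 - <<'E'
from rig import grab_frame
from h import *
draw(grab_frame("side"),[],(300,130,200,150),4,"pics/s11.png")
E
```

```text
cmd 0.494 0.1586 0.0004 -0.0367 rows 12.440797941322359
clock 22.35 [ 447.3 -237.9  290.4] [ 3.1415 -0.      1.5706] [-0.1 -0.7 -2.3] 0.385 [-0.49  0.32  1.98  0.    0.84 -0.49]
```

View pics/s11.png

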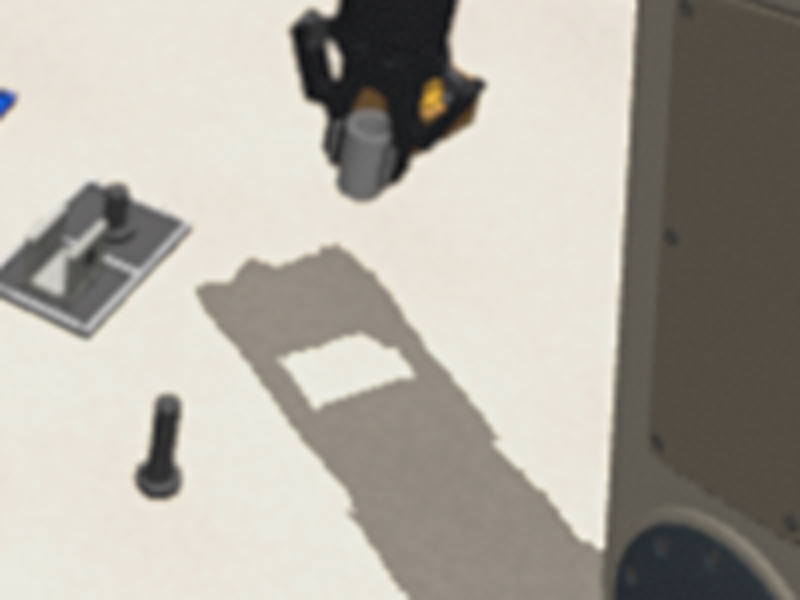

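Emit:
apply_moves --motion "-1 0.494 0.1586 0 -0.0367;-1 0.494 0.1586 0 -0.0367;-1 0.494 0.1586 0 -0.0367;-1 0.494 0.1586 0 -0.0367;-1 0.494 0.1586 0 -0.0367;-1 0.494 0.1586 0 -0.0367;-1 0.494 0.1586 0 -0.0367;-1 0.494 0.1586 0 -0.0367;-1 0.494 0.1586 0 -0.0367;-1 0.494 0.1586 0 -0.0367;-1 0.494 0.1586 0 -0.0367;-1 0.494 0.1586 0 -0.0367;-1 0.494 0.1586 0 -0.0367;-1 0.494 0.1586 0 -0.0367;-1 0.494 0.1586 0 -0.0367;-1 0.494 0.1586 0 -0.0367;-1 0.494 0.1586 0 -0.0367"

```text
clock: 23.82
eef_pos: [605.8, 254.6, 289.4]
tcp_rot: [-3.139, 0.001, 1.685]
contact_force: [0.2, 0.1, -0.7]
opening: 0.383
```

```bash
python3 go.py 606 256 189 96.6
```

```text
cmd 0.0014 0.0004 0.1004 -0.0003 rows 2.4079639949172638
clock 23.82 [605.8 254.6 289.4] [-3.1393e+00  9.0000e-04  1.6850e+00] [ 0.2  0.1 -0.7] 0.383 [ 0.4   0.52  1.65 -0.    0.97  0.28]
```

Emit:
apply_moves --motion "-1 0.0014 0 0.035 0;-1 0.0014 0 0.07 0;-1 0.0014 0 0.088 0;-1 0.0014 0 0.095 0;-1 0.0014 0 0.098 0;-1 0.0014 0 0.0995 0;-1 0.0014 0 0.1005 0;-1 0.0014 0 0.1005 0;-1 0.0014 0 0.1005 0;-1 0.0014 0 0.1005 0"

```text
clock: 24.65
eef_pos: [606.5, 257.4, 191.0]
tcp_rot: [3.14, -0.0, 1.686]
contact_force: [-0.1, -0.7, -0.3]
opening: 0.384
```

Emit:
apply_moves --motion "-1 0 0 0.0015 0;-1 0 0 0.002 0;-1 0 0 0.002 0;-1 0 0 0.002 0"

```text
clock: 24.98
eef_pos: [606.6, 257.5, 189.5]
tcp_rot: [3.14, -0.0, 1.686]
contact_force: [-3.0, -1.2, 10.6]
opening: 0.385
```

Emit:
apply_moves --motion "0 0 0 -0.001 0;0.2 0 0 -0.001 0;0.4 0 0 -0.001 0;0.4 0 0 -0.001 0;0.4 0 0 -0.001 0;0.4 0 0 -0.001 0;0.4 0 0 -0.03 0;0.4 0 0 -0.07 0;1 0 0 -0.11 0;1 0 0 -0.13 0;1 0 0 -0.13 0;1 0 0 -0.13 0"

```text
clock: 25.98
eef_pos: [606.5, 257.4, 319.5]
tcp_rot: [3.139, -0.001, 1.686]
contact_force: [-0.5, -0.1, -0.2]
opening: 1.0
```

```bash
python3 go.py 449.5 -8 318 90;  python3 - <<'E'
from rig import grab_frame
from h import *
draw(grab_frame("side"),[],(190,200,200,150),4,"pics/s12.png")
E
```

```text
cmd -0.2456 -0.1865 0.0015 0.0367 rows 7.396082091513462
clock 25.98 [606.5 257.4 319.5] [ 3.1387e+00 -8.0000e-04  1.6860e+00] [-0.5 -0.1 -0.2] 1.0 [0.4  0.49 1.63 0.   1.02 0.28]
```

View pics/s12.png

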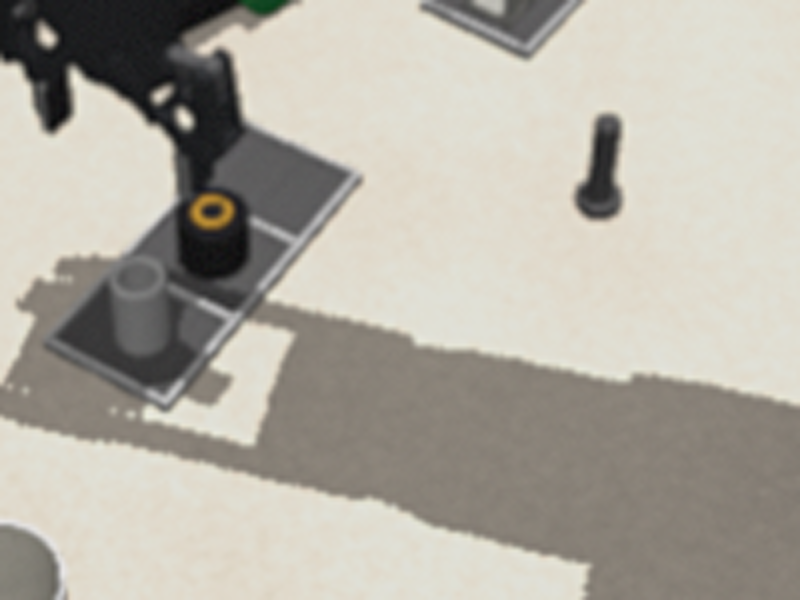

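The spacer is upright in the left pocket. The long pin is last.

Emit:
apply_moves --motion "1 -0.2456 -0.1865 0 0.0367;1 -0.2456 -0.1865 0 0.0367;1 -0.2456 -0.1865 0 0.0367;1 -0.2456 -0.1865 0 0.0367;1 -0.2456 -0.1865 0 0.0367;1 -0.2456 -0.1865 0 0.0367;1 -0.2456 -0.1865 0 0.0367;1 -0.2456 -0.1865 0 0.0367;1 -0.2456 -0.1865 0 0.0367;1 -0.2456 -0.1865 0 0.0367;1 -0.2456 -0.1865 0 0.0367;1 -0.2456 -0.1865 0 0.0367;1 -0.2456 -0.1865 0 0.0367"

```text
clock: 27.12
eef_pos: [449.7, -7.3, 317.6]
tcp_rot: [-3.141, -0.0, 1.572]
contact_force: [0.5, 0.1, 0.5]
opening: 1.0
```

```bash
python3 go.py 449.5 -8 200 90;  python3 - <<'E'
from rig import grab_frame
from h import *
draw(grab_frame("side"),[],(250,130,200,150),4,"pics/s13.png")
E
```

```text
cmd -0.0007 -0.0002 0.1176 0.0004 rows 2.8210979717323017
clock 27.12 [449.7  -7.3 317.6] [-3.1412e+00 -1.0000e-04  1.5720e+00] [0.5 0.1 0.5] 1.0 [-0.02  0.2   2.08  0.    0.87 -0.02]
```

View pics/s13.png

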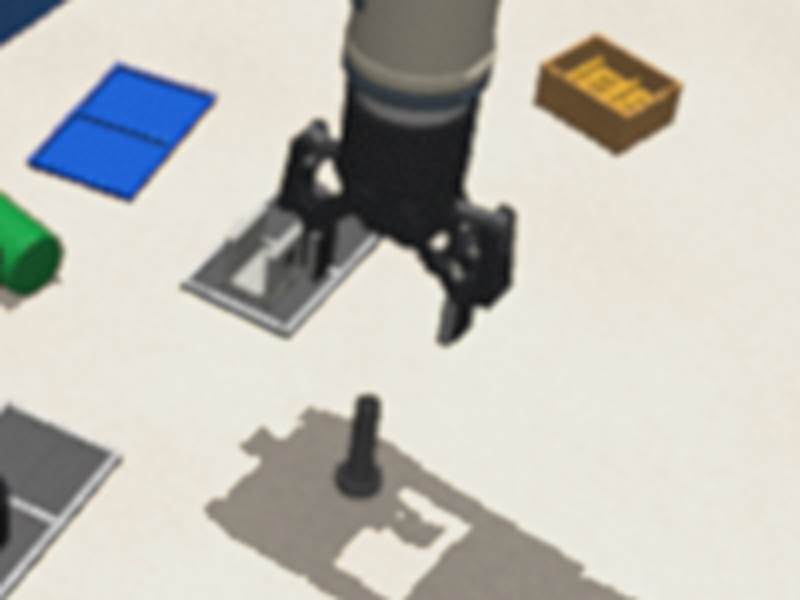

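Emit:
apply_moves --motion "1 -0.0007 0 0.04 0;1 -0.0007 0 0.08 0;1 -0.0007 0 0.115 0;1 -0.0007 0 0.125 0;1 -0.0007 0 0.125 0;1 -0.0007 0 0.125 0;0.4 -0.0007 0 0.125 0;0 -0.0007 0 0.125 0;-0.2 -0.0007 0 0.125 0;-0.4 -0.0007 0 0.125 0;-0.5 -0.0007 0 0.125 0;-1 -0.0007 0 0.125 0;-1 -0.0007 0 0.125 0;-1 -0.0007 0 0.125 0;-1 -0.0007 0 0.125 0;-1 -0.0007 0 0.125 0"

```text
clock: 28.5
eef_pos: [449.5, -8.8, 193.5]
tcp_rot: [3.141, 0.0, 1.571]
contact_force: [-1.5, 0.0, 8.3]
opening: 0.2
```

Emit:
apply_moves --motion "-1 0 0 -0.03 0;-1 0 0 -0.07 0;-1 0 0 -0.105 0;-1 0 0 -0.105 0;-1 0 0 -0.105 0;-1 0 0 -0.105 0"

```text
clock: 29.0
eef_pos: [448.6, -8.8, 297.5]
tcp_rot: [-3.141, -0.0, 1.571]
contact_force: [-0.1, 0.5, -1.1]
opening: 0.196
```

```bash
python3 go.py 621 113 297 96.6;  python3 - <<'E'
from rig import grab_frame
from h import *
draw(grab_frame("side"),[],(250,130,200,150),4,"pics/s14.png")
E
```

```text
cmd 0.1218 0.1723 0.0005 -0.0367 rows 5.061350432960744
clock 29.0 [448.6  -8.8 297.5] [-3.1411 -0.      1.5706] [-0.1  0.5 -1.1] 0.196 [-0.02  0.23  2.1   0.    0.82 -0.02]
```

View pics/s14.png

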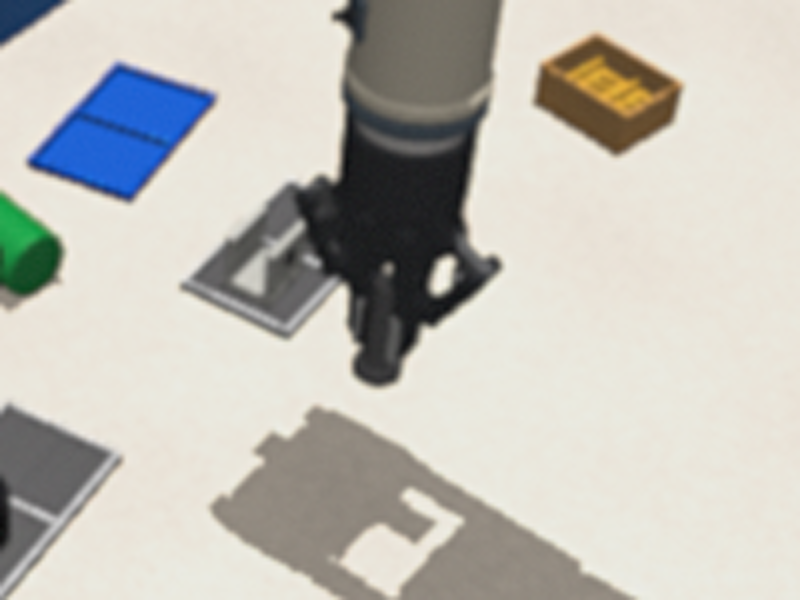

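Emit:
apply_moves --motion "-1 0.024 0.034 0 -0.037;-1 0.048 0.068 0 -0.037;-1 0.072 0.102 0 -0.037;-1 0.096 0.136 0 -0.037;-1 0.1218 0.172 0 -0.037;-1 0.1218 0.172 0 -0.037;-1 0.1218 0.172 0 -0.037;-1 0.1218 0.172 0 -0.037;-1 0.1218 0.172 0 -0.037;-1 0.1218 0.172 0 -0.037"

```text
clock: 29.88
eef_pos: [620.0, 112.1, 297.2]
tcp_rot: [-3.14, 0.0, 1.686]
contact_force: [-0.1, 0.5, -1.7]
opening: 0.195
```

```bash
python3 go.py 621 113 196.5 96.6
```

```text
cmd 0.0008 0.0011 0.1007 0.0001 rows 2.4162493164605023
clock 29.88 [620.  112.1 297.2] [-3.1395e+00  2.0000e-04  1.6862e+00] [-0.1  0.5 -1.7] 0.195 [ 0.18  0.48  1.71 -0.    0.96  0.06]
```

Emit:
apply_moves --motion "-1 0.0008 0 0.035 0;-1 0.0008 0 0.07 0;-1 0.0008 0 0.088 0;-1 0.0008 0 0.095 0;-1 0.0008 0 0.098 0;-1 0.0008 0 0.0995 0;-1 0.0008 0 0.1005 0;-1 0.0008 0 0.1005 0;-1 0.0008 0 0.1005 0;-1 0.0008 0 0.1015 0;-1 0.0008 0 0.1015 0"

```text
clock: 30.8
eef_pos: [621.2, 113.8, 197.0]
tcp_rot: [3.141, -0.0, 1.687]
contact_force: [-0.1, -0.4, -1.4]
opening: 0.2
```

Emit:
apply_moves --motion "-1 0 0 0 0;-1 0 0 0.001 0;-1 0 0 0.001 0;-1 0 0 0.001 0"

```text
clock: 31.13
eef_pos: [621.3, 113.8, 196.6]
tcp_rot: [3.141, -0.0, 1.687]
contact_force: [-2.7, -1.0, 9.7]
opening: 0.195
```

Emit:
apply_moves --motion "-0.4 0 0 -0.001 0;-0.2 0 0 -0.001 0;0 0 0 -0.001 0;0.3 0 0 -0.001 0;0.3 0 0 -0.001 0;0.3 0 0 -0.001 0;0.3 0 0 -0.03 0;0.3 0 0 -0.06 0;0.6 0 0 -0.1 0;1 0 0 -0.14 0;1 0 0 -0.16 0;1 0 0 -0.16 0;1 0 0 -0.16 0"

```text
clock: 32.22
eef_pos: [621.3, 113.8, 356.8]
tcp_rot: [3.139, -0.0, 1.687]
contact_force: [-0.0, 0.4, -0.3]
opening: 1.003
```

```bash
python3 go.py 330 -300 380 45
```

```text
cmd -0.3773 -0.3373 -0.0232 0.287 rows 12.148629671336233
clock 32.22 [621.3 113.8 356.8] [ 3.1388e+00 -2.0000e-04  1.6870e+00] [-0.   0.4 -0.3] 1.003 [ 0.18  0.41  1.66 -0.    1.07  0.06]
```

Emit:
apply_moves --motion "1 -0.377 -0.337 -0.023 0.287;1 -0.377 -0.337 -0.023 0.287;1 -0.377 -0.337 -0.023 0.287;1 -0.377 -0.337 -0.023 0.287;1 -0.377 -0.337 -0.023 0.287;1 -0.377 -0.337 -0.023 0.287;1 -0.377 -0.337 -0.023 0.287;1 -0.377 -0.337 -0.023 0.287;1 -0.377 -0.337 -0.023 0.287;1 -0.377 -0.337 -0.023 0.287;1 -0.377 -0.337 -0.023 0.287;1 -0.377 -0.337 -0.023 0.287;1 -0.377 -0.337 -0.023 0.287;1 -0.377 -0.337 -0.023 0.287;1 -0.377 -0.337 -0.023 0.287;1 -0.377 -0.337 -0.023 0.287;1 -0.377 -0.337 -0.023 0.287;1 -0.377 -0.337 -0.023 0.287"

```text
clock: 33.72
eef_pos: [330.8, -298.7, 378.2]
tcp_rot: [-3.141, -0.0, 0.788]
contact_force: [0.9, 0.8, 0.2]
opening: 0.997
```

```bash
python3 - <<'E'
from rig import grab_frame
from h import *
a=grab_frame("side");b=grab_frame("top")
draw(a,[],(180,100,220,220),3,"/tmp/a.png"); 
draw(b,[(box(613,184.6,np.radians(6.6),92,220,9),(0,255,0)),(box(611.8,-161.5,np.radians(2.7),92,148,9),(0,255,0))],(80,90,390,200),2,"pics/f2.png")
draw(b,[],(170,175,200,70),4,"pics/f3.png")
cv2.imwrite("pics/f1.png",cv2.resize(cv2.imread("/tmp/a.png"),(590,590)))
E
```

```text
(no output)
```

View pics/f1.png

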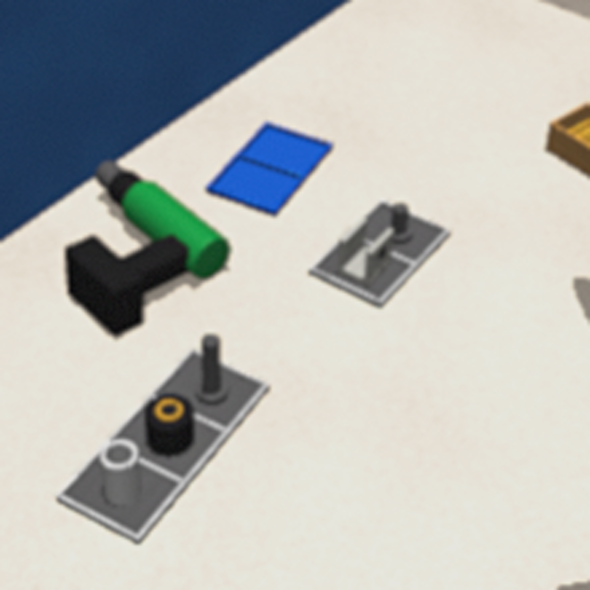

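View pics/f2.png

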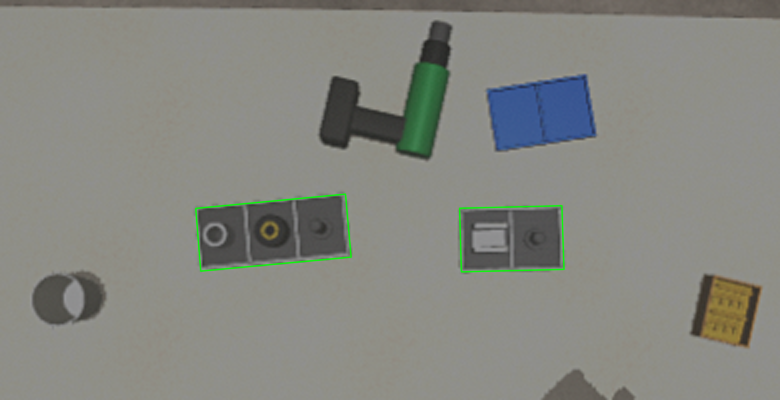

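View pics/f3.png

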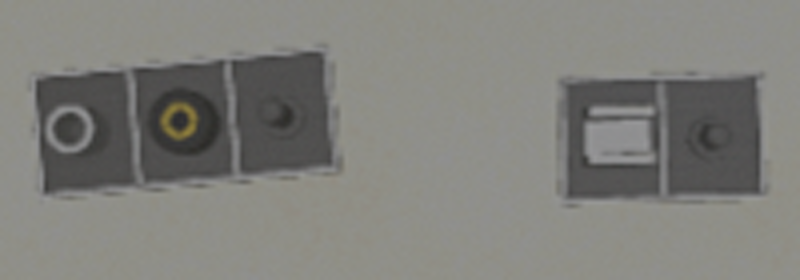

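Both views show all five parts upright in their own pockets. In the top crop they are: spacer (70,128), roller (178,120), long pin (275,114), fork (620,135) and short pin (712,135). The cup, rivets, drill and blue tray haven't moved. Handing in.

```bash
python3 -c "
from rig import r; print(r.sign_off())"
```

```text
the job is handed in; nothing more can be done
None
```

Both kits are made up and the job is handed in at about 34 s on the clock. I placed the parts one at a time in the order listed.

- **Two-pocket tray:** the fork bracket is in the left (+y) pocket and the short pin in the right.
- **Three-pocket tray:** the roller is in the middle, with the spacer tube in the left (+y) end and the long pin in the right end.

**Last checks:** the final top and side pictures show every part upright and released, inside its own pocket. The cup, rivets, drill and blue look-alike tray are where they were. The arm is clear with the gripper open. At every stop where I read it, the wrist force was under 16 N.

**Disagreement:** the two cameras differed by about 2 mm. I relied on the top view, and every grasp and floor contact agreed with it.

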